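Close up the injector machine and start it

ROBOT

A 6-joint arm with a two-finger parallel gripper is mounted at the origin on the work surface. World frame = base frame: x ahead of the robot, y to its left, z up, the work surface at z = 0. Lengths are in m, angles in rad, forces in N, time in s.
With the tool pointing down it reaches from about 0.3 to 0.75 m from the base axis. Payload 8.5 kg.
Tool frame: the origin (TCP) lies at the very end of the fingers, on their centre line; the grasp point (between the pads) lies 19 mm behind it; z points along the fingers, y is the line along which they close (so a half turn about z gives the same grasp; the last joint's range is limited). The gripper opens to 88 mm and grips with 3 to 60 N. Pads are 18 mm wide; open, the fingers measure 123 mm over their backs; the gripper's body (75 mm by 187 mm) begins 45 mm behind the grasp point.
Start: joints at [-1.465, 0.381, 1.297, -0, 1.464, -0.215], TCP at [0.173, -0.522, 0.239] pointing down, gripper open.
Joint ranges: [-3.11, 3.11], [-0.89, 2.33], [0.22, 2.48], [-1.42, 4.56], [0.17, 2.85], [-2.88, 2.88]. Speed limits (rad/s): [2.39, 2.39, 3.14, 3.14, 3.14, 3.14].

INTERFACE

Orientations are given as a unit quaternion [x, y, z, w].
In Python, from plant import get_state, grab_frame, sign_off gives the robot as it stands.
- The arm moves only by the tool jog_arm, never from a script. Its argument "moves" is a list of rows, each a list of 5 numbers: the shift along the world's x, y, z in cm, then the turn about the world's z in rad, then the finger opening in cm, from 0 to 8.81. A call has 1 to 20 rows; each row shifts and turns the commanded pose from where the row before left it; what a row does not reach is not made up. A row lasts 1/12 s, in which the tool goes at most 41.7 mm and 7.16 degrees, less where a joint would pass 70% of its speed; a pose out of reach is approached as far as the arm can. A call is refused whole if a number of a shift passes 4.17 or a number of a turn 0.125, either way. A call with a gripper value outside its range is refused whole. The fingers move at their own pace and stop on an object; "squeeze" is the grip in N (left out, the last holds). Time passes only in rows, so rows that do not move let the fingers close. It gives the time, the measured TCP pose, the force, the opening and the grip force at its end, in the units of the state.
- get_state(): the state, without advancing time (a new reading comes with each control period).
- grab_frame(name): name is "side" or "top" or "wrist"; returns a dict with "img" (420x560x3 uint8, red, green, blue), "fov_y" (degrees; the focal length in pixels is half the picture's height over the tangent of half this angle, whatever the lens; pixels are square), "cx", "cy" (the principal point, pixels), "xyz" and "attitude" of the camera in the world. Camera axes: x right, y up, looking along -z (the intrinsics and any distortion apply to the point x, -y, -z); pixel columns grow to the right and rows downward; lengths in m; the calibration is good to about 2 mm. A picture is of the moment at which its call begins. There is no depth.
- sign_off(): hands the job in; it is judged then, once.
The state is a dict: "time_s": time; "qpos": joint angles; "qvel": joint speeds; "joint_torque": joint torques, N m; "tool_pos": TCP position; "tcp_rot": TCP orientation; "contact_force": force on the tool from outside, world axes, zero at the start; "torque": the same for the moment, N m; "width": finger opening in m; "gripper_force": force on a finger pad.
Only numpy, scipy, OpenCV 4.12 (cv2) and the standard library are available. Lean on these libraries where they do the work, as an engineer would, in place of code of your own. Each camera call takes 0.05 s, during which the arm holds its last target. There are 200 camera calls.

TASK

Get the injector service machine running using only pushes of the fingertips: push its steel drip tray fully home and push the lid of the cleaning bath down until it is fully shut, in either order. Then press the black button on the grey start box beside the machine right down and let it come up again. Do not pick up or shift the start box, and leave the other things on the bench standing where they are.

Things in the scene. Friction and masses are not known exactly. Their poses are not given: they have to be found in the camera images.
- machine: fixed red injector machine, 240 mm deep (x), 340 wide (y). Origin: centre of its underside; x points from its front (robot side) to its back, y left, z up. Left half (y > 0): housing 85 mm high, drip tray in its front, on top at x = 60 to 110 mm a rack of glass tubes up to 245 mm high. Right half: steel bath, rim at z = 141 mm, with hinged lid; behind it (x > 42) a housing as high.
- tray (a joint): how far the drip tray is drawn out, m: 0 = fully home against its stop, 0.095 = farthest out. It slides along the machine's x axis (out = towards -x, push towards +x). About 3 N of rubbing, no spring, no latch; stays where it is left
- tray_front (a point): centre of the outer face of the steel drip tray's flat front (moves with the tray). The front is 140 mm wide (y), 60 mm high (bench height 12 to 72 mm), 8 mm thick, has no handle; its outer face looks to the machine's -x. With the tray home it lies at x = -128, y = +86, z = 42 mm in the machine frame, 8 mm proud of the housing
- lid (a joint): opening angle of the bath lid, rad: 0 = shut, flat on the bath rim; 1.7 = farthest open; at 1.57 it stands upright. A stiff friction hinge: the lid stays at whatever angle it is left, and must be pushed all the way down (about 2 to 4 N near its free edge)
- lid_hinge (a point): middle of the lid's hinge line, at x = +43, y = -86.5, z = 142 mm in the machine frame. The hinge line runs along the machine's y; the lid reaches from it towards the machine's -x (towards the robot) when shut
- lid_edge (a point): middle of the lid's free edge, on its upper (outer) face. The lid is a plain steel plate 147 mm from hinge to free edge, 165 mm wide, its outer face 5 mm above the hinge line when shut, with a 10 mm lip turned down along the free edge; no handle
- start_box: loose grey box, 90 x 80 mm, 45 mm high, 0.8 kg, standing on the bench with the round start button in the middle of its top. Origin at the centre of its underside. It stands beside the machine's front, left or right of it (the charger stands on the other side)
- start (a joint): travel of the start button, m: 0 = up, 0.006 = fully down. Sprung: begins to move at about 1.5 N, fully down at 5 N, comes up again when let go. Starts the machine when about three quarters of the way down
- start_top (a point): centre of the black start button's top, 63 mm above the bench when up; the button is 32 mm across in a dark steel collar 48 mm across whose top is 57 mm above the bench
- charger: bystander: battery charger block with a grey battery on it, 90 x 80 mm, 75 mm high; origin at the centre of its underside
- socket: bystander: steel deep socket standing on end, 28 mm wide, 63 mm high; origin at the centre of its underside
- spray: bystander: metal spray bottle with white cap, 62 mm wide, 170 mm high; origin at the centre of its underside
- jar: bystander: glass jar with steel cap, 66 mm wide, 85 mm high; origin at the centre of its underside
- screwdriver: bystander: screwdriver lying on the bench, 190 mm long, origin near its middle
- bowl: bystander: small steel bowl, 90 mm wide, 40 mm high; origin at the centre of its underside
- battery: bystander: cordless tool battery, 75 x 100 mm, 65 mm high; origin at the centre of its underside
Mind the look-alikes: they are no part of the job. What is shaped like the start_box but green or red is not meant.

How it is judged:
By the outcome, as a careful person would: the job done as asked, in the order asked, and still so for the second after the job is handed in, with the robot touching nothing.
It also fails if it takes over 64 s, if anything falls off the work surface, if the arm or the gripper's body presses on something with over 40 N, if the wrist force passes 120 N, or if a joint passes its speed limit or range.

## Working session

There is one attempt and no reset: what is moved stays moved. The work goes in short steps, Python scripts to look and compute and a tool call to move; the robot and the scene stay as the last step left them, time stands still between calls to the robot, and variables do not carry over. Pictures are saved under pics/ and viewed, at most 10 in all, crops included, and the job is handed in when it is done.

Besides the shell and the picture viewer there is one more tool, called after ">>>" as a command line: name --pt "numbers of a row" for each row, then --argument value for the rest. jog_arm: Moves the arm, as the interface text tells. Its arguments: {"type":"object","properties":{"moves":{"type":"array","items":{"type":"array","items":{"type":"number"}}},"squeeze":{"type":"number"}},"required":["moves"]}

```bash
mkdir -p pics; ls; python3 - <<'E'
from plant import *
import cv2,pickle
d={}
for n in ("side","top"):
    f=grab_frame(n); d[n]=f
    cv2.imwrite(f"pics/{n}0.png",f["img"][:,:,::-1])
    print(n,{k:v for k,v in f.items() if k!="img"})
pickle.dump(d,open("f0.pkl","wb"))
s=get_state();print(s)
E
```

```text
pics
side {'fov_y': 43.16362932560882, 'cx': 279.78150264889797, 'cy': 214.5576185503845, 'xyz': array([0.39299657, 1.04244095, 1.08496909]), 'attitude': array([-0.02075346,  0.39153455,  0.91850757, -0.05112559])}
top {'fov_y': 48.41334459820701, 'cx': 280.26731988130865, 'cy': 210.78349600476696, 'xyz': array([0.32641012, 0.03906402, 1.29193006]), 'attitude': array([-0.05200537,  0.05483062,  0.71243468, -0.69765742])}
{'time_s': 0.1, 'qpos': array([-1.46531439e+00,  3.81109883e-01,  1.29809468e+00, -6.60392270e-06,
        1.46361032e+00, -2.15288518e-01]), 'qvel': array([ 0.00058604, -0.00070288, -0.00172472,  0.00017806,  0.00083369,
       -0.00196352]), 'joint_torque': array([ 4.67499514e-03, -4.38649571e+01, -2.24908590e+01,  7.15198461e-02,
        3.42211593e-02, -6.98393978e-05]), 'tool_pos': array([ 0.17339103, -0.52170964,  0.23824003]), 'tcp_rot': array([ 9.87165595e-01,  1.59698824e-01,  3.02576007e-05, -6.10375763e-04]), 'contact_force': array([0.4664583 , 0.06315507, 0.0467917 ]), 'torque': array([-0.06651223, -0.01636169,  0.01930942]), 'gripper_force': 0.0, 'width': 0.08795662670732027}
```

View pics/side0.png

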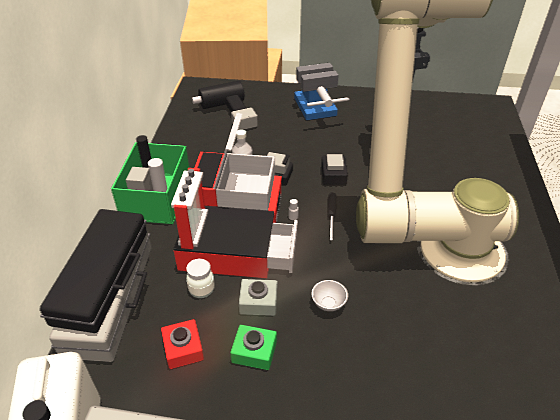

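View pics/top0.png

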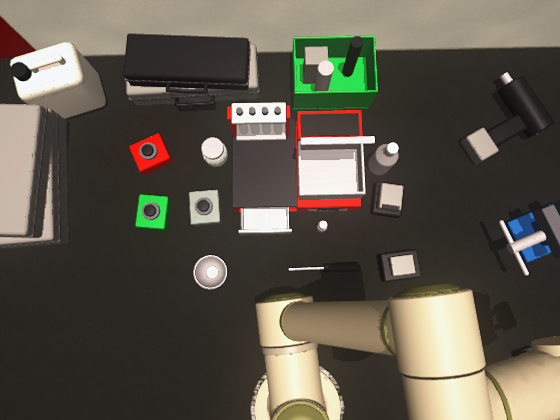

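The side view shows the open tray at (283,245), the lid standing up at (235,130) and the grey box at (258,296). In the top view, things that could be taken for the start box are grey (205,206), green (151,211), red (149,152), and the dark charger/battery at (389,198) and (402,265). I choose the grey one at (205,206), left of the machine front. The socket at (322,226) stands in front of the machine, just right of the tray. I'll check with a close crop and measure.

```bash
cat > h.py <<'E'
import numpy as np,cv2,pickle
from scipy.spatial.transform import Rotation as R
def ray(f,u,v):
    F=210/np.tan(np.radians(f["fov_y"]/2))
    d=np.array([(u-f["cx"])/F,-(v-f["cy"])/F,-1.])
    return f["xyz"],R.from_quat(f["attitude"]).apply(d)
def cast(f,u,v,z):
    o,d=ray(f,u,v); return (o+d*(z-o[2])/d[2]).round(4)
def tri(f,p,g,q):
    o,d=ray(f,*p);o2,e=ray(g,*q)
    t=np.linalg.lstsq(np.c_[d,-e],o2-o,rcond=None)[0]
    a,b=o+d*t[0],o2+e*t[1]
    return ((a+b)/2).round(4),np.linalg.norm(a-b).round(4)
def proj(f,p):
    F=210/np.tan(np.radians(f["fov_y"]/2))
    c=R.from_quat(f["attitude"]).inv().apply(np.array(p)-f["xyz"])
    return (f["cx"]+F*c[0]/-c[2], f["cy"]-F*c[1]/-c[2])
E
python3 - <<'E'
from h import *
d=pickle.load(open("f0.pkl","rb"))
t,s=d["top"],d["side"]
cv2.imwrite("pics/topc.png",cv2.resize(t["img"][95:290,175:415,::-1],None,fx=3,fy=3,interpolation=cv2.INTER_CUBIC))
cv2.imwrite("pics/sidec.png",cv2.resize(s["img"][95:320,165:345,::-1],None,fx=2.6,fy=2.6,interpolation=cv2.INTER_CUBIC))
print("button",tri(t,(204.5,206),s,(259,289)))
print("tray top corners",cast(t,239,231,.072),cast(t,291,231,.072))
print("housing front L",cast(t,233,207,.085))
print("socket top",cast(t,322,224,.063),"bowl",cast(t,210,272,.03))
print("lid edge ends top",cast(t,302,138,.29),cast(t,374,140,.29))
E
```

```text
button (array([0.5326, 0.2363, 0.0468]), np.float64(0.0015))
tray top corners [0.4609 0.1416 0.072 ] [0.458  0.0052 0.072 ]
housing front L [0.5229 0.1557 0.085 ]
socket top [ 0.4759 -0.0777  0.063 ] bowl [0.3568 0.2236 0.03  ]
lid edge ends top [ 0.6417 -0.0183  0.29  ] [ 0.6338 -0.1782  0.29  ]
```

View pics/topc.png

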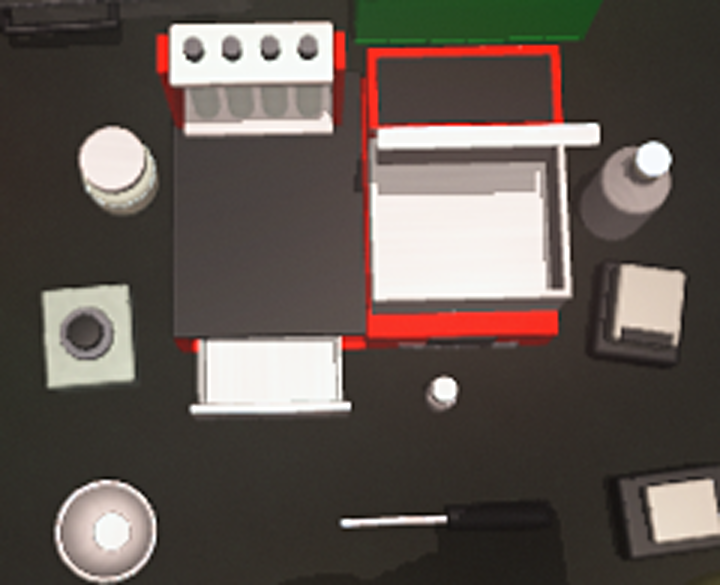

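View pics/sidec.png

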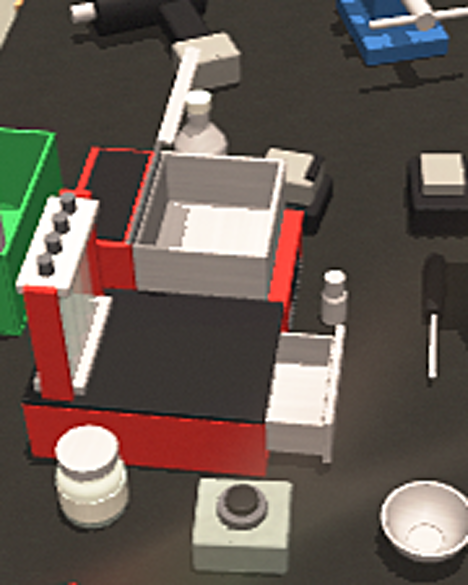

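The crops confirm the grey box with its black button at top (204.3,205.7) and side (257.7,287.3). The tray front runs (238.7,231.3) to (291.7,230.3), and the lid's free edge is at top (301,140) to (375,139). Next I'll measure the machine frame.

```bash
python3 - <<'E'
from h import *
d=pickle.load(open("f0.pkl","rb"))
t,s=d["top"],d["side"]
T=lambda x,y:(175+(x-1)/3,95+(y-1)/3)
S=lambda x,y:(165+(x-1)/2.6,95+(y-1)/2.6)
print("button",tri(t,T(88,332),s,S(241,499)),cast(t,*T(88,332),.063),cast(s,*S(241,499),.063))
print("box top corners",[cast(t,*T(*p),.045) for p in((42,292),(130,285),(135,380),(48,388))])
print("tray front",cast(t,*T(191,411),.072),cast(t,*T(350,408),.072))
print("tray tri R",tri(t,T(350,408),s,S(341,327)),"L bottom?",cast(s,*S(327,461),.012))
print("housing L edge",cast(t,*T(176,140),.085),cast(t,*T(176,336),.085),tri(t,T(176,336),s,S(267,415)))
print("bath rim",[cast(t,*T(*p),.141) for p in((372,300),(571,297),(570,147))],"side near-front",cast(s,*S(272,252),.141), tri(t,T(372,300),s,S(272,252)))
print("lid L",tri(t,T(378,138),s,S(193,52)),"lid base side",cast(s,*S(163,146),.142))
print("rear housing corners",[cast(t,*T(*p),.141) for p in((368,48),(559,46))])
print("socket",tri(t,T(442,384),s,S(335,278)),cast(t,*T(442,384),.063))
E
```

```text
button (array([0.5348, 0.2362, 0.0555]), np.float64(0.0021)) [0.5325 0.235  0.063 ] [0.5348 0.2419 0.063 ]
box top corners [array([0.5731, 0.2797, 0.045 ]), array([0.5779, 0.2   , 0.045 ]), array([0.4911, 0.1956, 0.045 ]), array([0.4855, 0.2735, 0.045 ])]
tray front [0.4591 0.1434 0.072 ] [0.4589 0.0043 0.072 ]
tray tri R (array([0.4609, 0.004 , 0.0646]), np.float64(0.0023)) L bottom? [0.4625 0.1442 0.012 ]
housing L edge [0.7007 0.1538 0.085 ] [0.5237 0.1548 0.085 ] (array([0.5223, 0.1548, 0.0859]), np.float64(0.0025))
bath rim [array([ 0.5416, -0.0144,  0.141 ]), array([ 0.5407, -0.1807,  0.141 ]), array([ 0.6703, -0.1862,  0.141 ])] side near-front [ 0.5376 -0.0207  0.141 ] (array([ 0.5385, -0.014 ,  0.1473]), np.float64(0.0038))
lid L (array([ 0.6059, -0.01  ,  0.3858]), np.float64(0.0003)) lid base side [ 0.682  -0.1851  0.142 ]
rear housing corners [array([ 0.7617, -0.0169,  0.141 ]), array([ 0.7602, -0.1811,  0.141 ])]
socket (array([ 0.4779, -0.0781,  0.0592]), np.float64(0.0042)) [ 0.4795 -0.0778  0.063 ]
```

```bash
python3 - <<'E'
from h import *
d=pickle.load(open("f0.pkl","rb"))
t,s=d["top"],d["side"]
for th in (1.1,1.2,1.3,1.4,1.5,1.6):
    o=[]
    for y in(-.0165,-.1815):
        c,n=np.cos(th),np.sin(th)
        for e in (.005,-.005):
            P=(.684-.147*c+e*n,y,.142+.147*n+e*c)
            a=proj(t,P);b=proj(s,P)
            o+=[np.round([(a[0]-175)*3,(a[1]-95)*3,(b[0]-165)*2.6,(b[1]-95)*2.6]).astype(int).tolist()]
    print(th,o)
print(proj(s,(.684,-.0165,.142)))
E
```

```text
1.1 [[378, 161, 183, 143], [378, 174, 192, 148], [598, 156, 209, 49], [598, 169, 218, 53]]
1.2 [[378, 141, 168, 138], [378, 154, 178, 141], [599, 137, 196, 44], [599, 150, 205, 47]]
1.3 [[378, 121, 154, 133], [378, 135, 164, 136], [599, 117, 183, 40], [599, 130, 192, 43]]
1.4 [[378, 101, 139, 130], [378, 115, 149, 132], [599, 97, 169, 37], [599, 110, 178, 39]]
1.5 [[377, 82, 124, 128], [377, 95, 134, 129], [598, 77, 155, 35], [599, 91, 165, 36]]
1.6 [[377, 63, 109, 127], [377, 76, 119, 127], [597, 59, 142, 34], [598, 71, 151, 34]]
(np.float64(215.28036534193296), np.float64(188.25677583782777))
```

The lid angle is about 1.25 rad. Its edge is at x≈0.64, z≈0.283, and the machine origin is about (0.641,-0.0125) with yaw≈0. The tray face is at x≈0.459 (home is 0.513) and the button is at (0.533,0.236,0.063). I'll do the lid first, coming in from above and behind.

>>> jog_arm --pt "0.5 0.5 2 -0.016 0" --pt "2.5 2 2 -0.016 0" --pt "2.5 2 2 -0.016 0" --pt "2.5 2 2 -0.016 0" --pt "2.5 2 2 -0.016 0" --pt "2.5 2 2 -0.016 0" --pt "2.5 2 2 -0.016 0" --pt "2.5 2 1 -0.016 0" --pt "2.5 2 0 -0.016 0" --pt "2.5 2 0 -0.016 0" --pt "2.5 2 0 -0.016 0" --pt "2.5 2 0 -0.016 0" --pt "2.5 2 0 -0.016 0" --pt "2.5 2 0 -0.016 0" --pt "2.5 2 0 -0.016 0" --pt "2.5 2 0 -0.016 0" --pt "2.5 2 0 -0.016 0" --pt "2.5 2 0 -0.016 0" --pt "2.5 2 0 -0.016 0" --pt "2.5 2 0 -0.016 0" --squeeze 10

```text
time_s: 1.77
tool_pos: [0.6544, -0.1356, 0.3883]
tcp_rot: [1.0, 0.0, -0.0, -0.0]
contact_force: [0.5, -0.0, 0.3]
width: 0.0003
gripper_force: 0.0
```

>>> jog_arm --pt "2 1.8 0 0 0" --pt "2 1.8 0 0 0" --pt "0 0 -2.5 0 0" --pt "0 0 -3 0 0" --pt "0 0 -3 0 0" --pt "0 0 -3 0 0" --pt "0 0 -2 0 0" --pt "0 0 0 0 0" --pt "0 0 0 0 0"

```text
time_s: 2.52
tool_pos: [0.6933, -0.1009, 0.2533]
tcp_rot: [1.0, 0.0, -0.001, -0.0]
contact_force: [-0.5, 0.1, 0.4]
width: 0.0006
gripper_force: 0.0
```

```bash
python3 - <<'E'
from h import *
from plant import *
f=grab_frame("side")
cv2.imwrite("pics/s1.png",cv2.resize(f["img"][60:300,150:350,::-1],None,fx=2.5,fy=2.5))
print(get_state()["tool_pos"],get_state()["contact_force"])
E
```

```text
[ 0.69376528 -0.10105074  0.25499091] [0.02652444 0.4670633  1.70430899]
```

View pics/s1.png

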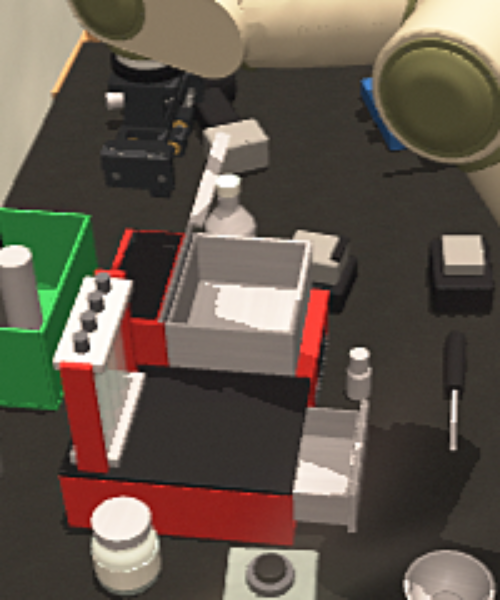

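The gripper's fingers are behind the lid, at crop (140,170) against the lid strip at (210,180), and nothing has moved. I'll sweep the lid along its arc.

>>> jog_arm --pt "-1.5 0 0.3 0 0" --pt "-1.5 0 0.2 0 0" --pt "-1.1 0 0 0 0" --pt "-1.1 0 -0.5 0 0" --pt "-1.1 0 -0.5 0 0" --pt "-1 0 -0.7 0 0" --pt "-1 0 -0.8 0 0" --pt "-0.8 0 -0.9 0 0" --pt "-0.8 0 -1 0 0" --pt "0 0 0 0 0"

```text
time_s: 3.4
tool_pos: [0.5939, -0.1011, 0.2158]
tcp_rot: [1.0, 0.0, 0.001, 0.0]
contact_force: [0.5, -0.2, 0.0]
width: 0.0008
gripper_force: 0.0
```

>>> jog_arm --pt "-0.6 0 -1.1 0 0" --pt "-0.6 0 -1.1 0 0" --pt "-0.4 0 -1.2 0 0"

```text
time_s: 3.65
tool_pos: [0.5796, -0.1014, 0.1829]
tcp_rot: [1.0, 0.0, 0.002, 0.001]
contact_force: [-1.2, 0.5, 1.8]
width: 0.0007
gripper_force: 1.0
```

```bash
python3 - <<'E'
from h import *
from plant import *
f=grab_frame("side")
cv2.imwrite("pics/s2.png",cv2.resize(f["img"][60:300,150:350,::-1],None,fx=2.5,fy=2.5))
print(get_state()["tool_pos"],get_state()["contact_force"])
E
```

```text
[ 0.57823925 -0.10109185  0.18027905] [ 0.49381808 -0.17401055 -0.94442926]
```

View pics/s2.png

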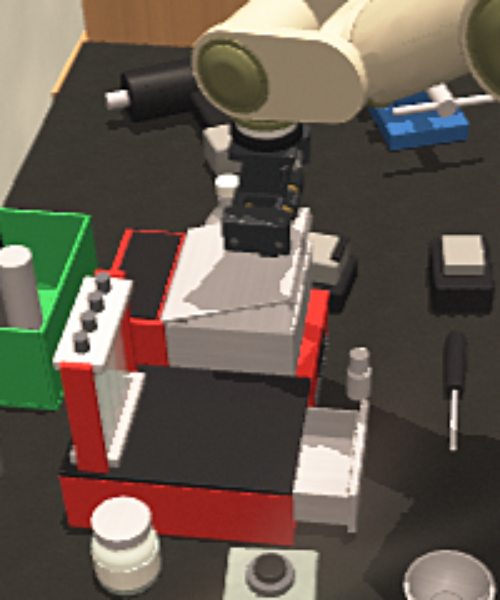

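The lid is down to about 0.25 rad, with the fingers on it at crop (255,240). I'll press it home.

>>> jog_arm --pt "-0.4 0 -1 0 0" --pt "-0.2 0 -0.8 0 0" --pt "-0.1 0 -0.6 0 0" --pt "-0.1 0 -0.4 0 0" --pt "0 0 -0.3 0 0" --pt "0 0 -0.2 0 0" --pt "0 0 0 0 0"

```text
time_s: 4.28
tool_pos: [0.5705, -0.1009, 0.1475]
tcp_rot: [1.0, 0.0, -0.0, -0.0]
contact_force: [-0.2, -0.5, 0.1]
width: 0.0004
gripper_force: 0.0
```

>>> jog_arm --pt "0 0 -0.1 0 0" --pt "0 0 -0.1 0 0" --pt "0 0 0 0 0"

```text
time_s: 4.53
tool_pos: [0.5705, -0.1009, 0.1473]
tcp_rot: [1.0, 0.0, 0.001, 0.0]
contact_force: [-4.1, 0.3, 11.6]
width: 0.0003
gripper_force: 5.7
```

>>> jog_arm --pt "0 0 -0.1 0 0" --pt "0 0 0 0 0" --pt "0 0 2 0 0" --pt "0 0 3 0 0" --pt "-1.5 1.8 2 0 0" --pt "-2.5 2.8 0 0 0" --pt "-2.5 2.8 0 0 0" --pt "-2.5 2.8 0 0 0" --pt "-2.5 2.8 0 0 0" --pt "-2.5 2.8 0 0 0" --pt "-1 2.8 0 0 0" --pt "0 0 -3 0 0" --pt "0 0 -3 0 0" --pt "0 0 -3 0 0" --pt "0 0 -3 0 0" --pt "0 0 -2 0 0" --pt "0 0 0 0 0"

```text
time_s: 5.95
tool_pos: [0.4186, 0.0852, 0.072]
tcp_rot: [1.0, 0.0, -0.003, -0.0]
contact_force: [-0.7, -1.0, 0.3]
width: 0.0005
gripper_force: 0.0
```

>>> jog_arm --pt "0 0 -1.6 0 0" --pt "1 0 0 0 0" --pt "1.2 0 0 0 0" --pt "1 0 0 0 0" --pt "1 0 0 0 0" --pt "1 0 0 0 0" --pt "1 0 0 0 0" --pt "0.8 0 0 0 0" --pt "0.5 0 0 0 0" --pt "0 0 0 0 0"

```text
time_s: 6.78
tool_pos: [0.4967, 0.085, 0.0595]
tcp_rot: [1.0, 0.0, 0.001, 0.0]
contact_force: [0.8, -0.2, -0.5]
width: 0.0005
gripper_force: 0.0
```

>>> jog_arm --pt "0.3 0 0 0 0" --pt "0.2 0 0 0 0" --pt "0.2 0 0 0 0" --pt "0.1 0 0 0 0" --pt "0 0 0 0 0"

```text
time_s: 7.2
tool_pos: [0.5035, 0.0851, 0.0588]
tcp_rot: [1.0, 0.0, 0.0, -0.0]
contact_force: [-0.8, -0.3, 0.6]
width: 0.0004
gripper_force: 0.6
```

>>> jog_arm --pt "0.1 0 0 0 0" --pt "0.1 0 0 0 0" --pt "0.1 0 0 0 0" --pt "0 0 0 0 0"

```text
time_s: 7.53
tool_pos: [0.5046, 0.0851, 0.0587]
tcp_rot: [1.0, 0.001, -0.002, 0.0]
contact_force: [-9.4, -0.6, 6.7]
width: 0.0007
gripper_force: 5.0
```

>>> jog_arm --pt "0.1 0 0 0 0" --pt "0 0 0 0 0" --pt "-1 0 0 0 0" --pt "-2 0 0 0 0" --pt "0 0 3 0 0" --pt "0 0 4 0 0" --pt "0.8 2.5 2 0 0" --pt "1 2.5 0 0 0" --pt "1 2.5 0 0 0" --pt "1 2.5 0 0 0" --pt "1 2.5 0 0 0" --pt "1 2.6 0 0 0" --pt "0 0 0 0 0" --pt "0 0 0 0 0"

```text
time_s: 8.7
tool_pos: [0.5357, 0.237, 0.1483]
tcp_rot: [1.0, 0.001, 0.0, 0.0]
contact_force: [-0.6, -0.4, 0.1]
width: 0.0002
gripper_force: 0.0
```

```bash
python3 - <<'E'
from h import *
from plant import *
s=grab_frame("side");t=grab_frame("top")
a=cv2.resize(s["img"][100:320,150:350],(400,440));b=cv2.resize(t["img"][90:290,180:380],(400,400))
b=np.vstack([b,np.zeros((40,400,3),np.uint8)])
cv2.imwrite("pics/c3.png",np.hstack([a,b])[:,:,::-1])
print(get_state()["tool_pos"],get_state()["contact_force"])
E
```

```text
[0.53530955 0.23553714 0.14858685] [-0.29795519 -0.47060734 -0.03571369]
```

View pics/c3.png

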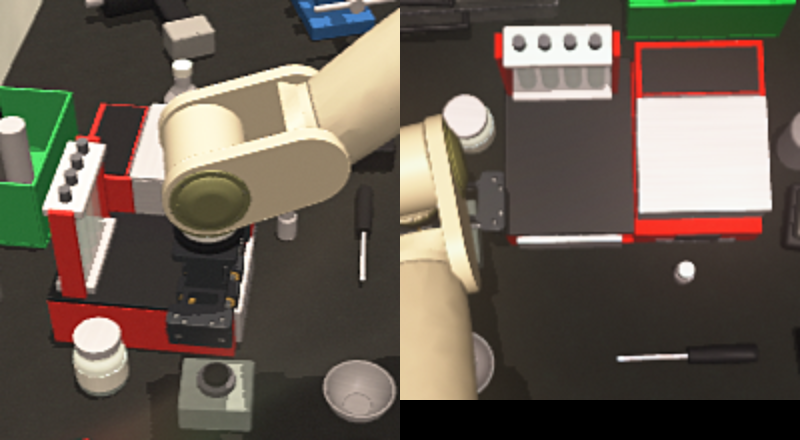

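The right half shows the tray front flush at (570,240) and the lid flat on the bath at (703,155). The bystanders are in place and the fingers are above the button at (215,380). Now for the button.

>>> jog_arm --pt "-0.2 0 -2 0 0" --pt "0 0 -3 0 0" --pt "0 0 -2.5 0 0" --pt "0 0 -0.5 0 0" --pt "0 0 -0.3 0 0" --pt "0 0 0 0 0"

```text
time_s: 9.3
tool_pos: [0.5337, 0.2355, 0.0665]
tcp_rot: [1.0, 0.0, 0.0, 0.0]
contact_force: [-1.2, -1.3, 1.7]
width: 0.0008
gripper_force: 0.9
```

>>> jog_arm --pt "0 0 -0.3 0 0" --pt "0 0 -0.2 0 0" --pt "0 0 -0.2 0 0" --pt "0 0 -0.1 0 0" --pt "0 0 0 0 0"

```text
time_s: 9.72
tool_pos: [0.5344, 0.2359, 0.0611]
tcp_rot: [1.0, 0.001, 0.002, -0.0]
contact_force: [-5.6, -4.3, 23.3]
width: 0.0005
gripper_force: 11.6
```

Force is 23 N at z=0.061, which is higher than I expected for the stop. I'll look before pressing on.

```bash
python3 - <<'E'
from h import *
from plant import *
s=grab_frame("side");w=grab_frame("wrist")
a=cv2.resize(s["img"][220:330,200:300],(400,440),interpolation=cv2.INTER_CUBIC);b=cv2.resize(w["img"],(400,300))
b=np.vstack([b,np.zeros((140,400,3),np.uint8)])
cv2.imwrite("pics/c4.png",np.hstack([a,b])[:,:,::-1])
q=get_state();print(q["tool_pos"],q["contact_force"],q["torque"],q["gripper_force"],proj(s,(.5325,.236,.063)))
E
```

```text
[0.53442851 0.23592918 0.06111473] [-7.13347575 -5.55341269 24.4738945 ] [-0.85121665  1.06437597 -0.08101646] 11.830296915723011 (np.float64(258.5943076294093), np.float64(284.7240903440253))
```

View pics/c4.png

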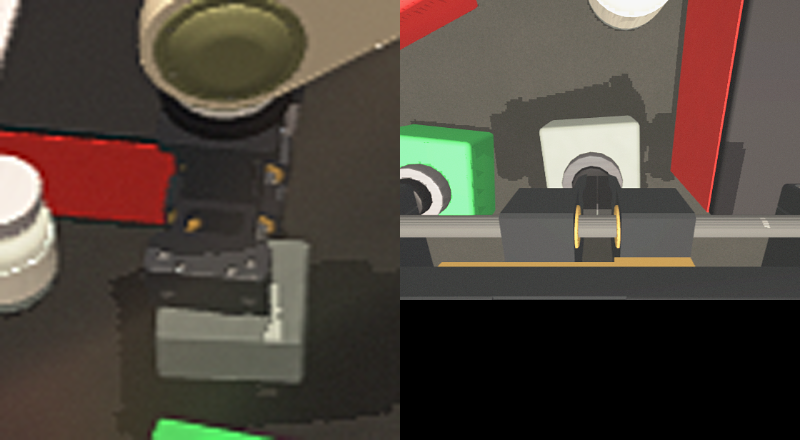

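The fingertips sit centred on the button and nothing else is touching, so it looks fully down with a few mm of height offset. I'll release in steps and read the spring force to confirm.

>>> jog_arm --pt "0 0 0.2 0 0" --pt "0 0 0 0 0" --pt "0 0 0 0 0"

```text
time_s: 10.07
tool_pos: [0.5344, 0.236, 0.0614]
tcp_rot: [1.0, 0.0, 0.002, -0.0]
contact_force: [-1.1, -3.5, 9.5]
width: 0.0006
gripper_force: 4.4
```

>>> jog_arm --pt "0 0 0.2 0 0" --pt "0 0 0 0 0" --pt "0 0 0 0 0"

```text
time_s: 10.32
tool_pos: [0.5342, 0.236, 0.0625]
tcp_rot: [1.0, 0.0, 0.001, -0.0]
contact_force: [1.0, -1.9, 3.8]
width: 0.0004
gripper_force: 2.1
```

>>> jog_arm --pt "0 0 0.2 0 0" --pt "0 0 0 0 0" --pt "0 0 0 0 0"

```text
time_s: 10.57
tool_pos: [0.5338, 0.2362, 0.0639]
tcp_rot: [1.0, 0.0, 0.001, -0.0]
contact_force: [1.6, -0.5, 3.4]
width: 0.0005
gripper_force: 1.7
```

>>> jog_arm --pt "0 0 0.2 0 0" --pt "0 0 0 0 0" --pt "0 0 0 0 0"

```text
time_s: 10.82
tool_pos: [0.5333, 0.2362, 0.0657]
tcp_rot: [1.0, 0.0, -0.0, -0.0]
contact_force: [1.2, 0.2, 3.3]
width: 0.0001
gripper_force: 1.2
```

>>> jog_arm --pt "0 0 0.2 0 0" --pt "0 0 0 0 0" --pt "0 0 0 0 0"

```text
time_s: 11.07
tool_pos: [0.5329, 0.2361, 0.0674]
tcp_rot: [1.0, 0.0, -0.001, 0.0]
contact_force: [-1.0, -0.4, 1.0]
width: 0.0004
gripper_force: 0.7
```

The spring profile fell from about 4 N to 1 N over 6 mm, so the button went right down and came up again. I'll retreat and do a last check.

>>> jog_arm --pt "0 0 1 0 0" --pt "0 0 2.5 0 0" --pt "0 0 3 0 0" --pt "-1 0 3 0 0" --pt "-2.5 0 3 0 0" --pt "-3 0 2 0 0" --pt "-3 0 1 0 0" --pt "-3 0 0 0 0" --pt "-2 0 0 0 0" --pt "0 0 0 0 0" --pt "0 0 0 0 0"

```text
time_s: 11.98
tool_pos: [0.3879, 0.2362, 0.2235]
tcp_rot: [1.0, 0.001, 0.0, -0.0]
contact_force: [0.7, -0.1, 0.0]
width: -0.0
gripper_force: 0.0
```

```bash
python3 - <<'E'
from h import *
from plant import *
s=grab_frame("side");t=grab_frame("top")
a=cv2.resize(s["img"][130:320,165:310],(435,570),interpolation=cv2.INTER_CUBIC);b=cv2.resize(t["img"][100:290,260:380],(360,570),interpolation=cv2.INTER_CUBIC)
cv2.imwrite("pics/c5.png",np.hstack([a,b])[:,:,::-1])
for th in(0,.03,.06,.1):
    c,n=np.cos(th),np.sin(th);o=[]
    for y in(-.0165,-.1815):
        P=(.684-.147*c+.005*n,y,.142+.147*n+.005*c);Q=(.684-.147*c-.005*n,y,.142+.147*n-.005*c)
        for X in(P,Q): o+=[np.round((np.array(proj(s,X))-(165,130))*3).astype(int).tolist(),np.round((np.array(proj(t,X))-(260,100))*3+(435,0)).astype(int).tolist()]
    print(th,o)
print(get_state()["tool_pos"])
E
```

```text
0 [[313, 183], [554, 288], [313, 191], [553, 290], [334, 71], [752, 284], [334, 79], [750, 286]]
0.03 [[312, 179], [554, 287], [313, 187], [554, 289], [334, 67], [753, 283], [334, 75], [751, 285]]
0.06 [[312, 175], [554, 285], [313, 184], [554, 288], [333, 63], [754, 281], [334, 72], [752, 284]]
0.1 [[311, 170], [555, 283], [312, 179], [554, 287], [333, 58], [756, 279], [334, 67], [753, 283]]
[0.38916116 0.23608476 0.22300284]
```

View pics/c5.png

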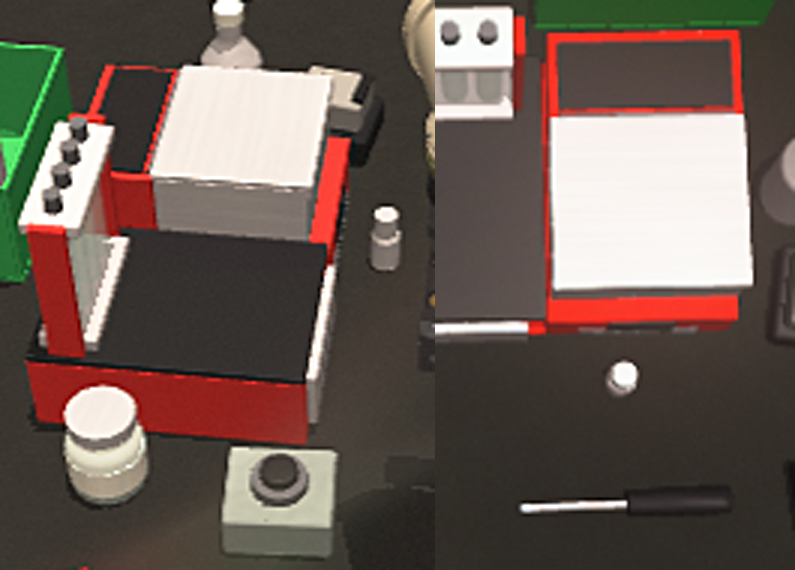

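The lid's near free corner is at (313,187), which matches the shut prediction (313,183–191). The tray is flush at (320,345), and the box, button and bystanders are where they were. Handing in.

```bash
python3 -c "
from plant import *
print(sign_off())"
```

```text
the job is handed in; nothing more can be done
None
```

The drip tray is home against its stop, the bath lid is shut, and the start button was pressed right down and came up again. The job is handed in at about 12 s of the 64 s allowed, with the start box and the bystanders I could see in the last pictures where they were.

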